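# Clear the sandstone offcuts off the carved panel and shut the rubble bin

### The arm

A 6-joint arm with a two-finger parallel gripper is mounted at the origin on the work surface. World frame = base frame: x ahead of the robot, y to its left, z up, the work surface at z = 0. Lengths are in m, angles in rad, forces in N, time in s.
With the tool pointing down it reaches from about 0.35 to 0.725 m from the base axis. Payload 4.3 kg.
Tool frame: the origin (TCP) lies at the very end of the fingers, on their centre line; the grasp point (between the pads) lies 19 mm behind it (r.grip_depth is the distance from the TCP to the grasp point, in m); z points along the fingers, y is the direction in which the jaws open and shut (so a half turn about z gives the same grasp; the last joint's range is limited). The gripper opens to 85 mm and grips with 20 to 120 N. Pads are 22 mm wide; open, the fingers measure 114 mm over their backs; the gripper's body (76 mm by 85 mm) begins 54 mm behind the grasp point. The pads swing forward as they close: fully open they stand 13 mm farther back than shut.
Start: joints at [1.237, 0.377, 0.081, 1.274, 0, 1.46], TCP at [0.128, 0.561, 0.231] pointing down, gripper open.
Joint ranges: [-2.72, 2.72], [-0.84, 1.66], [-1.02, 1.22], [-1.77, 2.12], [-1.37, 1.28], [-3.14, 3.14]. Speed limits (rad/s): [2.57, 2.57, 3.14, 3.14, 3.14, 3.14].

### API

Orientations are given as a unit quaternion [w, x, y, z].
In Python, from workcell import r, cams gives the robot as it stands.
- The arm moves only by the shell command python3 -m handwheel 'ROWS' [FORCE]. ROWS is JSON, a list that holds one entry, the list of rows, each a list of 5 numbers: the opening, from -1 (shut) to 1 (fully open), so that 0 is half open, then the shift along the world's x, y, z as a fraction of full scale, then the turn about the world's z as a fraction of full scale. In form: [[[fingers, dx, dy, dz, twist], ...]]. A call has 1 to 20 rows; each row shifts and turns the commanded pose from where the row before left it; what a row does not reach is not made up. Full scale, the value 1, is 25 mm for a shift and 6 degrees for a turn. A row lasts 1/8 s, in which the tool goes at most 62.5 mm and 10.7 degrees, less where a joint would pass 70% of its speed; a pose out of reach is approached as far as the arm can. A call with a number of a shift or a turn outside -1 to 1 is refused whole. A call with a gripper value outside its range is refused whole. The fingers move at their own pace and stop on an object; FORCE is the grip in N (left out, the last holds). Time passes only in rows, so rows that do not move let the fingers close. It gives the time, the measured TCP pose, the force and the opening at its end, in the units of the state.
- r.get_state(): the state, without advancing time (a new reading comes with each control period).
- cams.get_image(name): name is "scene" or "top" or "wrist"; returns (picture, depth): 480x640x3 uint8, blue, green, red; 480x640 float32, m along the optical axis (not along the pixel's ray), 0 where there is no reading.
- cams.get_calibration(name): a dict with "K" (3x3 intrinsics, pixels), "k1" (the pictures are not rectified: a ray, as slopes to the right and down, at radius r is drawn at 1 + k1 r^2 times it, then the intrinsics apply), "world_to_cam" (4x4, takes a point from world to camera coordinates); the wrist camera has in their place "hand_eye" (4x4, takes a point from camera to tool coordinates, whose origin is the TCP and whose axes are the flange's). Camera axes: x right, y down, z forward; pixel columns grow to the right and rows downward; lengths in m; the calibration is good to about 2 mm. A picture is of the moment at which its call begins: read the wrist's pose just before it. get_calibration takes no time and is no camera call.
- r.close_job(): hands the job in, once; it reports no verdict.
The state is a dict: "t": time; "q": joint angles; "qvel": joint speeds; "joint_torque": joint torques, N m; "ee_pos": TCP position; "orientation": TCP orientation; "contact_force": force on the tool from outside, world axes, zero at the start; "wrist_torque": the same for the moment, N m; "width": finger opening in m.
Only numpy, scipy, OpenCV 4.12 (cv2) and the standard library are available. Lean on these libraries where they do the work, as an engineer would, in place of code of your own. Each camera call takes 0.05 s, during which the arm holds its last target. There are 200 camera calls.

### The job

Clear the two rough offcuts off the carved sandstone panel into the open steel rubble bin, then lower the bin's lid gently, without slamming it, until it is fully shut. Leave the finished pieces (the round boss and the square stud with the pyramid top) and the carver's tools (chisel, hammer, brush) where they lie.

Things in the scene. Friction and masses are not known exactly. Their poses are not given: they have to be found in the camera images.
- panel: Fixed carved sandstone slab, 340 (its x) x 370 (its y) mm, to the left or right of the robot. All on it lies on its flat recessed floor, 45 mm above the bench; round the edge runs a raised border 20 mm wide, 10 mm above that floor. A fixed rosette in relief, 107 mm across, 16 mm high, is at x +75, y +90 mm. Origin: centre of the underside, at bench height; z up.
- bin: Fixed open-topped sheet-steel rubble bin, 160 (its x) x 200 (its y) x 100 mm high, walls and floor 5 mm. Origin: centre of the underside, at bench height; z up. Its lid is hinged along the top of its far (+x) wall.
- lid (a joint): Hinge angle of the bin's lid in rad: 0 fully shut, 1.57 upright, greater leaning back away from the bin; at most 1.9. It starts open. The hinge is stiff: the lid stays where it is left. The lid is a flat steel plate 160 x 200 x 6 mm; the hinge line runs along the bin's y, at bin x +80 mm, z 100 mm.
- lid_handle (a point): Top of the small knob on the lid's outer face, 35 mm out from that face, mid-width, 30 mm in from the free edge. On the shut lid it points up; on the open lid it points away from the robot. Its axes turn with the lid: z out of the outer face, x from the free edge to the hinge.
- lid_front (a point): Middle of the lid's free edge (farthest from the hinge), on the outer face, 160 mm from the hinge line. Axes as for lid_handle.
- offcut_wedge: Loose rough sandstone offcut, a wedge about 57 (its x) x 32 (its y) mm, 36 mm tall at its -x end falling to 15 mm at its +x end, about 0.1 kg. The two long sides (+y and -y) are upright and nearly parallel. Origin: centre of the underside; z up.
- offcut_flake: Loose rough sandstone offcut, a thick flake about 61 (its x) x 40 (its y) mm and 21 mm thick, about 0.09 kg. Its +y and -y sides are upright and nearly parallel. Origin: centre of the underside; z up.
- stud: Loose finished square sandstone stud, 38 x 38 mm, crisp square sides 16 mm high under a neat four-sided pyramid, 30 mm high in all, standing on the panel: to be left alone. Origin: centre of the underside.
- boss: Loose finished round sandstone boss, turned and carved with beads, 44 mm across, 29 mm high, standing on the panel among the offcuts: to be left alone. Origin: centre of the underside.
- chisel: Loose steel chisel lying on the panel along its -y border: a bar 10 mm square, 182 mm long with a flared edge at its +x end; to be left alone. Origin: on the underside near mid-length; x along the tool.
- mallet: Loose hammer, 240 mm long, wooden handle and steel head, lying on the bench on the robot's side of the bin; to be left alone. x runs along it, the head at +x.
- brush: Loose wooden brush, 200 mm long, lying on the bench beyond the bin; to be left alone. x runs along it.

How it is judged:
By the outcome, as a careful person would: the job done as asked, in the order asked, and still so for the second after the job is handed in, with the robot touching nothing.
It also fails if it takes over 69 s, if anything falls off the work surface, if the arm or the gripper's body presses on something with over 40 N, if the wrist force passes 120 N, or if a joint passes its speed limit or range.

## Working session

There is one attempt and no reset: what is moved stays moved. The work goes in short steps, Python scripts to look and compute and a shell command to move; the robot and the scene stay as the last step left them, time stands still between calls to the robot, and variables do not carry over. Pictures are saved under pics/ and viewed, on a budget of 10 in all, crops included, one or two more only if the job needs it, and the job is handed in when it is done.

```bash
mkdir -p pics; ls
cat > h.py <<'E'
import numpy as np, cv2, json
from workcell import r, cams
from scipy.spatial.transform import Rotation as R
def T_wc(name, st=None):
    c=cams.get_calibration(name)
    if name=='wrist':
        T=np.eye(4); q=st['orientation']; T[:3,:3]=R.from_quat([q[1],q[2],q[3],q[0]]).as_matrix(); T[:3,3]=st['ee_pos']
        return T@np.array(c['hand_eye'])
    return np.linalg.inv(np.array(c['world_to_cam']))
def snap(name,tag):
    st=r.get_state(); im,d=cams.get_image(name)
    np.savez(f'pics/{tag}.npz',d=d,T=T_wc(name,st),im=im); cv2.imwrite(f'pics/{tag}.png',im)
    c=cams.get_calibration(name)
    v,u=np.mgrid[0:480,0:640].astype(np.float32)
    p=cv2.undistortPoints(np.stack([u.ravel(),v.ravel()],1)[:,None],np.array(c['K'],float),np.array([c['k1'],0,0,0.]))[:,0]
    z=d.ravel(); P=np.c_[p[:,0]*z,p[:,1]*z,z]; T=T_wc(name,st); W=P@T[:3,:3].T+T[:3,3]; W[z==0]=np.nan
    W=W.reshape(480,640,3); np.save(f'pics/{tag}_w.npy',W); return im,W
E
python3 - <<'E'
from h import *
for n in('top','scene'):snap(n,n+'0')
s=r.get_state();print({k:np.round(v,3) for k,v in s.items()})
for n in('top','scene'):print(T_wc(n).round(3))
print(cams.get_calibration('wrist'))
E
```

```text
pics
{'t': np.float64(0.1), 'q': array([1.237, 0.378, 0.08 , 1.274, 0.   , 1.46 ]), 'qvel': array([-0.001, -0.004,  0.004, -0.001,  0.001, -0.001]), 'joint_torque': array([ 2.0000e-03, -4.6469e+01,  2.7058e+01,  1.2000e-02, -0.0000e+00,
       -0.0000e+00]), 'ee_pos': array([0.127, 0.56 , 0.23 ]), 'orientation': array([-0.   ,  0.112,  0.994, -0.001]), 'contact_force': array([0.879, 0.441, 0.711]), 'wrist_torque': array([0.024, 0.008, 0.041]), 'width': np.float64(0.085)}
[[-9.000e-03 -9.870e-01  1.620e-01  3.910e-01]
 [-1.000e+00  9.000e-03  0.000e+00 -1.800e-02]
 [-1.000e-03 -1.620e-01 -9.870e-01  1.067e+00]
 [ 0.000e+00  0.000e+00  0.000e+00  1.000e+00]]
[[-0.683  0.562 -0.467  0.933]
 [ 0.731  0.512 -0.452  0.341]
 [-0.015 -0.65  -0.76   0.733]
 [ 0.     0.     0.     1.   ]]
{'K': array([[373.205239  ,   0.        , 320.84640276],
       [  0.        , 373.205239  , 235.73395562],
       [  0.        ,   0.        ,   1.        ]]), 'k1': -0.008789033613082699, 'hand_eye': array([[ 6.80901725e-04, -9.62976914e-01, -2.69583012e-01,
         6.78965413e-02],
       [ 9.99999687e-01,  5.46784338e-04,  5.72591042e-04,
         4.03072617e-04],
       [-4.03988186e-04, -2.69583317e-01,  9.62976984e-01,
        -1.43187804e-01],
       [ 0.00000000e+00,  0.00000000e+00,  0.00000000e+00,
         1.00000000e+00]])}
```

View pics/top0.png

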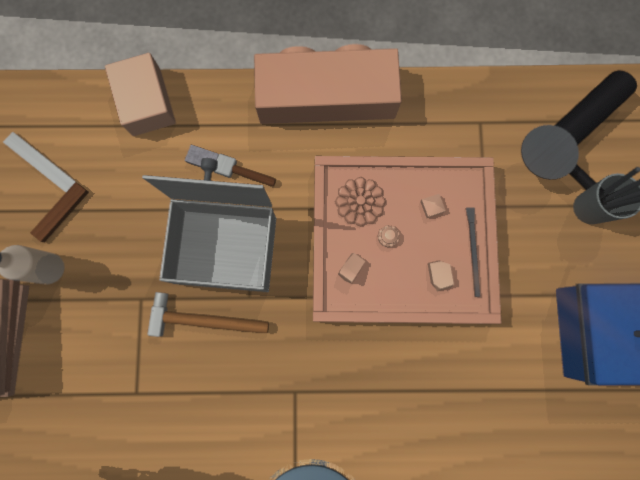

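View pics/scene0.png

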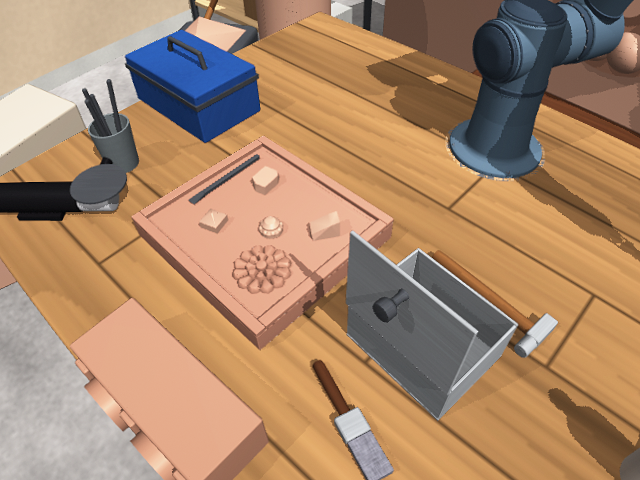

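The top view shows the lidless end of the bin at (218,245), with its lid along the top, (215,190). On the panel are the probable wedge (353,268), probable flake (441,275), boss (389,237), stud (433,207) and chisel (474,252). The scene view agrees. Next I'll measure them.

```bash
python3 - <<'E'
from h import *
W=np.load('pics/top0_w.npy'); im=cv2.imread('pics/top0.png')
def W_(u,v): return np.nanmedian(W[v-1:v+2,u-1:u+2].reshape(-1,3),0).round(3)
for n,p in dict(panelfloor=(400,290),floor2=(340,300),TLb=(319,161),TRb=(489,161),BLb=(319,317),BRb=(494,317),lidL=(150,181),lidR=(268,205),lidhL=(172,201),knob=(208,162),binfloor=(230,250),wallN=(215,287),wallL=(168,245),wallR=(270,255),cornBL=(165,280),bench=(290,400),chis=(474,252),bossT=(389,235),malletH=(157,315),brush=(210,158),brushHandle=(255,173)).items(): print(n,W_(*p))
for n,(u,v) in dict(wedge=(353,268),flake=(441,275),stud=(433,207),boss=(389,237)).items():
    a=W[v-28:v+28,u-28:u+28].reshape(-1,3); 
    c=W_(u,v); m=(a[:,2]>.053)&(np.hypot(*(a[:,:2]-c[:2]).T)<.042)
    q=a[m]; rc=cv2.minAreaRect(q[:,:2].astype(np.float32)*1000); print(n,len(q),rc,'zmax',q[:,2].max().round(3))
    # plane fit
    A=np.c_[q[:,:2]-c[:2],np.ones(len(q))]; k=np.linalg.lstsq(A,q[:,2],rcond=None)[0]; print('  slope',k.round(3), 'dir',np.degrees(np.arctan2(-k[1],-k[0])).round(1))
S=np.load('pics/scene0_w.npy')
for p in [(350,234),(477,330),(347,325),(438,412),(400,300),(420,340),(385,312),(372,290),(418,253),(517,323)]: print(p,np.nanmedian(S[p[1]-1:p[1]+2,p[0]-1:p[0]+2].reshape(-1,3),0).round(3))
E
python3 - <<'E'
import cv2
im=cv2.imread('pics/top0.png')[145:340,140:510]
cv2.imwrite('pics/crop.png',cv2.resize(im,None,fx=2.15,fy=2.15,interpolation=cv2.INTER_CUBIC))
E
```

```text
panelfloor [ 0.447 -0.182  0.043]
floor2 [ 0.428 -0.062  0.043]
TLb [ 0.714 -0.022  0.054]
TRb [ 0.709 -0.372  0.054]
BLb [ 0.395 -0.019  0.052]
BRb [ 0.392 -0.362  0.054]
lidL [0.622 0.263 0.239]
lidR [0.608 0.077 0.114]
lidhL [0.621 0.266 0.098]
knob [0.653 0.166 0.244]
binfloor [0.536 0.167 0.004]
wallN [0.458 0.196 0.001]
wallL [0.536 0.273 0.089]
wallR [0.52  0.079 0.044]
cornBL [0.467 0.275 0.097]
bench [ 0.23   0.041 -0.001]
chis [ 0.521 -0.331  0.054]
bossT [ 0.554 -0.16   0.073]
malletH [0.402 0.308 0.025]
brush [0.66  0.164 0.243]
brushHandle [0.7   0.115 0.018]
wedge 429 ((492.3855285644531, -83.86807250976562), (31.776565551757812, 54.197593688964844), 55.083396911621094) zmax 0.083
  slope [-0.217  0.174  0.07 ] dir -38.7
flake 542 ((475.97027587890625, -261.32757568359375), (55.954833984375, 39.734928131103516), 7.988700866699219) zmax 0.07
  slope [ 0.005 -0.047  0.064] dir 96.1
stud 369 ((617.4921875, -252.72291564941406), (38.176429748535156, 39.25985336303711), 17.582902908325195) zmax 0.078
  slope [ 0.027 -0.039  0.064] dir 125.1
boss 368 ((555.6260375976562, -160.95529174804688), (42.88825988769531, 41.82600784301758), 82.80004119873047) zmax 0.076
  slope [ 0.05  -0.04   0.064] dir 141.5
(350, 234) [0.608 0.073 0.257]
(477, 330) [0.467 0.235 0.026]
(347, 325) [0.606 0.072 0.032]
(438, 412) [0.625 0.266 0.027]
(400, 300) [0.632 0.174 0.235]
(420, 340) [0.623 0.209 0.168]
(385, 312) [0.661 0.174 0.241]
(372, 290) [0.615 0.12  0.186]
(418, 253) [0.452 0.092 0.092]
(517, 323) [0.408 0.278 0.02 ]
```

View pics/crop.png

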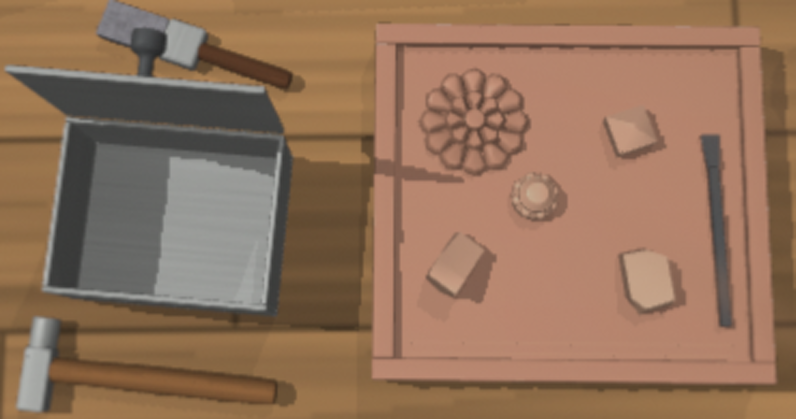

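Positions (x, y in mm):

| Item | x, y | Notes |
|---|---|---|
| Wedge | (492, -84) | Long axis -35°, slopes down toward -35° |
| Flake | (476, -261) | Long axis 8° |
| Bin centre | about (535, 177) | Yaw about -4° |
| Lid | – | Near upright |

Sizes and heights match the ones given. I'll move above the wedge first.

```bash
python3 -m handwheel '[[[0.5,0.56,-0.99,0,-0.14],[0.5,0.56,-0.99,0,-0.14],[0.5,0.56,-0.99,0,-0.14],[0.5,0.56,-0.99,0,-0.14],[0.5,0.56,-0.99,0,-0.14],[0.5,0.56,-0.99,0,-0.14],[0.5,0.56,-0.99,0,-0.14],[0.5,0.56,-0.99,0,-0.14],[0.5,0.56,-0.99,0,-0.14],[0.5,0.56,-0.99,0,-0.14],[0.5,0.56,-0.99,0,-0.14],[0.5,0.56,-0.99,0,-0.14],[0.5,0.56,-0.99,0,-0.14],[0.5,0.56,-0.99,0,-0.14],[0.5,0.56,-0.99,0,-0.14],[0.5,0.56,-0.99,0,-0.14],[0.5,0.56,-0.99,0,-0.14],[0.5,0.56,-0.99,0,-0.14],[0.5,0.56,-0.99,0,-0.14],[0.5,0.56,-0.99,0,-0.14]]]' 40
python3 -m handwheel '[[[0.5,0.56,-0.99,0,-0.14],[0.5,0.56,-0.99,-0.4,-0.14],[0.5,0.56,-0.99,-0.4,-0.14],[0.5,0.56,-0.99,-0.4,-0.14],[0.5,0.56,-0.99,-0.4,-0.14],[0.5,0.56,-0.99,-0.4,-0.14],[0.5,0,0,0,0],[0.5,0,0,0,0]]]'
python3 - <<'E'
from h import *
im,W=snap('wrist','w1')
a=W.reshape(-1,3)
for n,c in dict(wedge=(.492,-.084),flake=(.476,-.261)).items():
    m=(a[:,2]>.053)&(a[:,2]<.09)&(np.hypot(*(a[:,:2]-c).T)<.045); q=a[m]
    if len(q)>50: print(n,len(q),cv2.minAreaRect(q[:,:2].astype(np.float32)*1000),q[:,2].max())
f=(a[:,2]>.03)&(a[:,2]<.05)&(np.hypot(*(a[:,:2]-(.49,-.084)).T)<.08);print('floor z',np.median(a[f,2]))
E
```

```text
t: 2.6
ee_pos: [0.4076, 0.0648, 0.231]
orientation: [-0.0, 0.256, 0.967, -0.0]
contact_force: [-0.4, 0.8, -0.6]
width: 0.0638
t: 3.6
ee_pos: [0.4909, -0.0822, 0.1812]
orientation: [-0.001, 0.298, 0.955, 0.0]
contact_force: [0.3, 0.1, -0.4]
width: 0.0642
wedge 3200 ((490.9150390625, -83.67278289794922), (32.08338165283203, 54.95790100097656), 55.5106201171875) 0.08263631982049874
flake 2684 ((474.04046630859375, -257.5011901855469), (52.84660720825195, 39.4135856628418), 21.16920280456543) 0.0700348886229531
floor z 0.0454719894665285
```

View pics/w1.png

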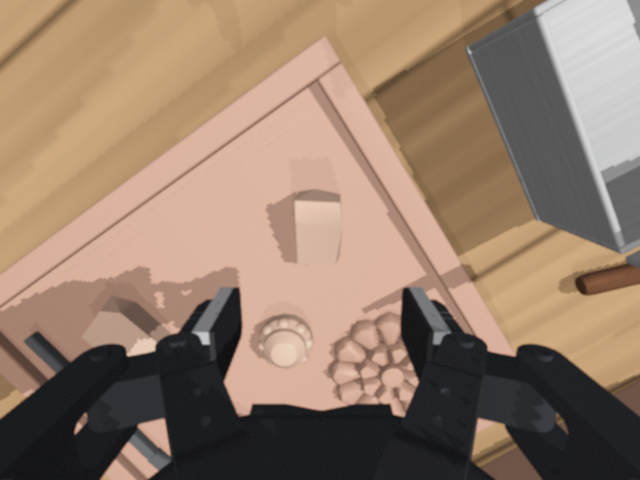

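The wrist view shows the wedge at (318,228), square to the jaws. The measurement agrees with the top camera to 1–2 mm. I'll descend and grip.

```bash
python3 -m handwheel '[[[0.3,-0.13,0.03,-0.9,0],[0.3,0,0,-1,0],[0.3,0,0,-1,0],[0.3,0,0,-1,0],[0.3,0,0,-0.8,0],[0.3,0,0,-0.4,0],[0.3,0,0,0,0],[-1,0,0,0,0],[-1,0,0,0,0],[-1,0,0,0,0],[-1,0,0,0,0],[-1,0,0,0,0],[-1,0,0,0,0]]]' 50
```

```text
t: 5.28
ee_pos: [0.4895, -0.0823, 0.0551]
orientation: [0.001, 0.298, 0.955, 0.0]
contact_force: [-1.5, 1.2, 6.1]
width: 0.0307
```

```bash
python3 -m handwheel '[[[-1,0,0,0.5,0],[-1,0,0,1,0],[-1,0,0,1,0],[-1,0,0,1,0],[-1,0,0,1,0],[-1,0.14,0.97,0.6,0.43],[-1,0.14,0.97,0,0.43],[-1,0.14,0.97,0,0.43],[-1,0.14,0.97,0,0.43],[-1,0.14,0.97,0,0.43],[-1,0.14,0.97,0,0.43],[-1,0.14,0.97,0,0.43],[-1,0.14,0.97,0,0.43],[-1,0.14,0.97,0,0.43],[-1,0.14,0.97,0,0.43],[-1,0.14,0.97,0,0.43],[-1,0.14,0.97,0,0.43],[-1,0,0,0,0],[-1,0,0,0,0]]]'
python3 - <<'E'
from h import *
im,W=snap('wrist','w2'); snap('top','t2'); snap('scene','s2')
E
```

```text
t: 7.65
ee_pos: [0.5301, 0.2084, 0.1815]
orientation: [-0.0, 0.033, 0.999, -0.0]
contact_force: [0.3, 0.3, -0.7]
width: 0.0312
```

View pics/w2.png

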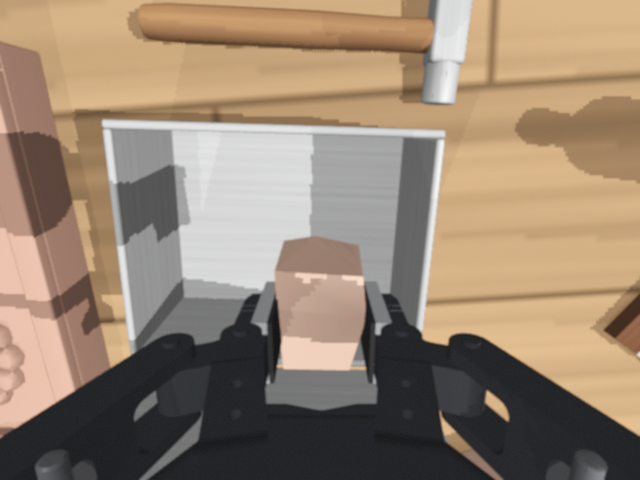

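The wrist view shows the wedge held at (320,310) above the bin's left half, with the near rim running from (105,122) to (442,132). I'll get the bin pose from the rim, then lower and release.

```bash
python3 - <<'E'
from h import *
W=np.load('pics/w2_w.npy'); a=W.reshape(-1,3)
m=(abs(a[:,2]-.1)<.006)&(a[:,0]<.6)&(a[:,0]>.42)&(a[:,1]>.04)&(a[:,1]<.3)
vv,uu=np.divmod(np.arange(len(a)),640)
near=a[m&(vv<150)]; p=np.polyfit(near[:,1],near[:,0],1); print(len(near),'near rim x=',p,'y range',np.percentile(near[:,1],[0,1,99,100]),'yaw deg',np.degrees(np.arctan(-p[0])))
th=-np.arctan(p[0]); yc=(near[:,1].min()+near[:,1].max())/2; xc=np.polyval(p,yc)
c=np.array([xc,yc])+.0775*np.array([np.cos(th),np.sin(th)]); print('bin centre',c)
E
python3 -m handwheel '[[[-1,0,0,-0.8,0],[-1,0,0,-1,0],[-1,0,0,-1,0],[-1,0,0,-1,0],[-1,0,0,-0.6,0],[-1,0,0,0,0],[0,0,0,0,0],[0,0,0,0,0],[0,0,0,0,0],[0,0,0,0.5,0],[0,0,0,1,0],[0,0,0,1,0],[0,0,0,1,0]]]'
```

```text
3426 near rim x= [0.0825152  0.44445503] y range [0.0854092  0.08721775 0.28347814 0.28479376] yaw deg -4.717086064266112
bin centre [0.53696621 0.17872821]
t: 9.43
ee_pos: [0.5306, 0.209, 0.1607]
orientation: [0.001, 0.032, 0.999, 0.0]
contact_force: [0.1, -0.2, 0.6]
width: 0.0426
```

```bash
python3 -m handwheel '[[[0.3,-0.12,-0.98,0.4,0.12],[0.3,-0.12,-0.98,0.4,0.12],[0.3,-0.12,-0.98,0,0.12],[0.3,-0.12,-0.98,0,0.12],[0.3,-0.12,-0.98,0,0.12],[0.3,-0.12,-0.98,0,0.12],[0.3,-0.12,-0.98,0,0.12],[0.3,-0.12,-0.98,0,0.12],[0.3,-0.12,-0.98,0,0.12],[0.3,-0.12,-0.98,0,0.12],[0.3,-0.12,-0.98,0,0.12],[0.3,-0.12,-0.98,0,0.12],[0.3,-0.12,-0.98,0,0.12],[0.3,-0.12,-0.98,0,0.12],[0.3,-0.12,-0.98,0,0.12],[0.3,-0.12,-0.98,0,0.12],[0.3,-0.12,-0.98,0,0.12],[0.3,-0.12,-0.98,0,0.12],[0.3,-0.1,-0.98,0,0.12],[0.3,0,0,0,0]]]'
python3 - <<'E'
from h import *
im,W=snap('wrist','w3')
a=W.reshape(-1,3)
m=(a[:,2]>.053)&(a[:,2]<.09)&(np.hypot(*(a[:,:2]-(.476,-.26)).T)<.042); q=a[m]
print(len(q),cv2.minAreaRect(q[:,:2].astype(np.float32)*1000),q[:,2].max())
E
```

```text
t: 11.92
ee_pos: [0.4741, -0.258, 0.1798]
orientation: [0.001, -0.086, 0.996, -0.0]
contact_force: [0.1, 0.3, -0.1]
width: 0.0555
3880 ((473.55206298828125, -261.6537170410156), (55.691444396972656, 39.280372619628906), 8.298626899719238) 0.06932994124994868
```

View pics/w3.png

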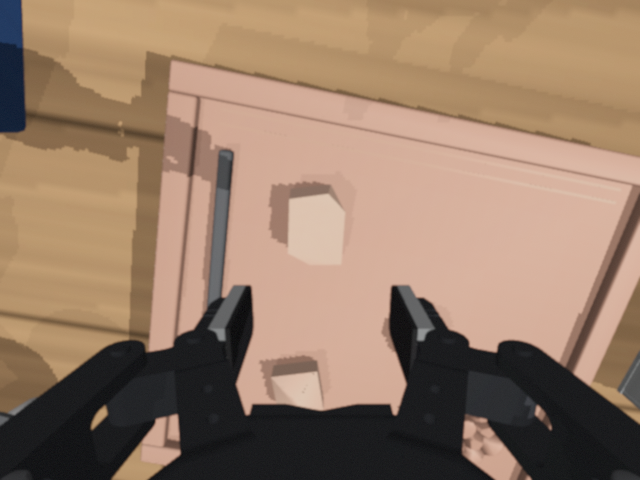

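The wrist view shows the flake at (316,228) with its upright sides parallel to the jaws. The chisel at (220,230) is well clear. I'll descend.

```bash
python3 -m handwheel '[[[0.3,-0.02,-0.15,-0.9,0],[0.3,0,0,-1,0],[0.3,0,0,-1,0],[0.3,0,0,-1,0],[0.3,0,0,-0.9,0],[0.3,0,0,-0.4,0],[0.3,0,0,0,0]]]'
python3 -m handwheel '[[[-1,0,0,0,0],[-1,0,0,0,0],[-1,0,0,0,0],[-1,0,0,0,0],[-1,0,0,0,0]]]' 50
```

```text
t: 12.85
ee_pos: [0.4731, -0.2594, 0.0487]
orientation: [-0.0, -0.087, 0.996, 0.001]
contact_force: [0.5, -0.1, -0.3]
width: 0.0555
t: 13.48
ee_pos: [0.4744, -0.2609, 0.0502]
orientation: [0.001, -0.087, 0.996, -0.001]
contact_force: [-0.9, 1.9, 5.9]
width: 0.0382
```

```bash
python3 -m handwheel '[[[-1,0,0,0.5,0],[-1,0,0,1,0],[-1,0,0,1,0],[-1,0,0,1,0],[-1,0,0,1,0],[-1,0.13,0.95,0.6,-0.13],[-1,0.13,0.95,0,-0.13],[-1,0.13,0.95,0,-0.13],[-1,0.13,0.95,0,-0.13],[-1,0.13,0.95,0,-0.13],[-1,0.13,0.95,0,-0.13],[-1,0.13,0.95,0,-0.13],[-1,0.13,0.95,0,-0.13],[-1,0.13,0.95,0,-0.13],[-1,0.13,0.95,0,-0.13],[-1,0.13,0.95,0,-0.13]]]'
python3 -m handwheel '[[[-1,0.13,0.95,0,-0.13],[-1,0.13,0.95,0,-0.13],[-1,0.13,0.95,0,-0.13],[-1,0.13,0.95,0,-0.13],[-1,0.13,0.95,0,-0.13],[-1,0.13,0.95,0,-0.13],[-1,0,0,0,0]]]'
```

```text
t: 15.48
ee_pos: [0.509, 0.0017, 0.177]
orientation: [0.0, -0.012, 1.0, 0.0]
contact_force: [0.2, -0.8, -0.7]
width: 0.0384
t: 16.35
ee_pos: [0.5286, 0.1445, 0.1768]
orientation: [0.0, 0.027, 1.0, 0.0]
contact_force: [0.4, -1.1, -1.0]
width: 0.0382
```

```bash
python3 -m handwheel '[[[-1,0,0,-0.8,0],[-1,0,0,-1,0],[-1,0,0,-1,0],[-1,0,0,-1,0],[-1,0,0,-0.4,0],[-1,0,0,0,0],[0.15,0,0,0,0],[0.15,0,0,0,0],[0.15,0,0,0,0],[0.15,0,0,0.5,0],[0.15,0,0,1,0],[0.15,0,0,1,0],[0.15,0,0,1,0],[-1,0,0,1,0],[-1,0,0,1,0],[-1,0,0,1,0],[-1,0,0,1,0],[-1,0,0,1,0],[-1,0,0,0.6,0],[-1,0,0,0,0]]]'
python3 - <<'E'
from h import *
im,W=snap('wrist','w4'); s,_=snap('scene','s4')
cv2.imwrite('pics/both4.png',np.hstack([cv2.resize(im,(400,300)),cv2.resize(s,(400,300))]))
S=np.load('pics/scene0_w.npy'); a=S.reshape(-1,3)
vv,uu=np.divmod(np.arange(len(a)),640)
poly=np.array([[352,250],[468,335],[436,400],[352,325]])
mask=np.zeros((480,640),np.uint8); cv2.fillPoly(mask,[poly],1); m=(mask.ravel()>0)&(a[:,2]>.115)
q=a[m]; q=q[~np.isnan(q[:,0])]
for _ in range(5):
    c=q.mean(0); n=np.linalg.svd(q-c,full_matrices=False)[2][2]; d=(q-c)@n; q=q[abs(d)<max(.003,2*np.std(d)) ] 
n*=np.sign(n[0]); print(len(q),'normal',n.round(3),'c',c.round(3),'theta',np.pi/2-np.arctan2(n[2],np.hypot(n[0],n[1])),'yaw',np.degrees(np.arctan2(n[1],n[0])))
# plane x at given y,z
for y,z in[(.135,.1),(.135,.22),(.135,.26)]: print(y,z,c[0]-(n[1]*(y-c[1])+n[2]*(z-c[2]))/n[0])
k=a[(a[:,0]>.625)&(a[:,0]<.69)&(a[:,2]>.19)&(a[:,2]<.27)&(abs(a[:,1]-.17)<.05)]; print('knob',k.min(0),k.max(0))
E
```

```text
t: 18.85
ee_pos: [0.5294, 0.1436, 0.301]
orientation: [0.002, 0.029, 1.0, 0.0]
contact_force: [0.5, -0.0, 0.1]
width: 0.0
5972 normal [ 0.995 -0.094  0.023] c [0.621 0.183 0.184] theta 1.5474405034286232 yaw -5.37663402637135
0.135 0.1 0.6183550542865789
0.135 0.22 0.6155394578614717
0.135 0.26 0.6146009257197692
knob [0.62502459 0.15326071 0.1931398 ] [0.66357796 0.21959675 0.24777   ]
```

View pics/both4.png

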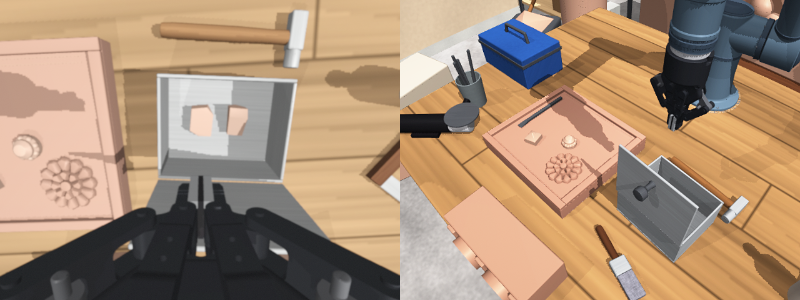

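Both offcuts are in the bin, side by side at (201,121) and (237,121) in the left half. The lid is at about 1.55 rad, with its outer face at x≈0.616 and the knob at y≈0.155–0.19. I'll bring the shut fingers behind the lid, to the right of the knob.

```bash
python3 -m handwheel '[[[-1,0.87,-0.14,0,-0.03],[-1,0.87,-0.14,0,-0.03],[-1,0.87,-0.14,0,-0.03],[-1,0.87,-0.14,0,-0.03],[-1,0.87,-0.14,0,-0.03],[-1,0.87,-0.14,0,0],[-1,0,0,0,0],[-1,0,0,-1,0],[-1,0,0,-1,0],[-1,0,0,-1,0],[-1,0,0,0,0],[-1,0,0,0,0]]]'
python3 - <<'E'
import numpy as np
rho,t=.125,.006
th=np.r_[np.arange(1.55,.3,-.06),np.arange(.29,-.001,-.03)]
xi=rho*np.cos(th)-t*np.sin(th); z=.1+rho*np.sin(th)+t*np.cos(th)
for i in range(len(th)-1): print(th[i+1].round(2),'dx %.2f dy %.2f dz %.2f | x %.4f z %.4f'%(-(xi[i+1]-xi[i])*.997/.025,(xi[i+1]-xi[i])*.082/.025,(z[i+1]-z[i])/.025,.624-xi[i+1],z[i+1]))
E
```

```text
t: 20.45
ee_pos: [0.6588, 0.1226, 0.2249]
orientation: [0.0, 0.036, 0.999, 0.0]
contact_force: [-0.3, 0.6, 0.1]
width: -0.0003
1.49 dx -0.30 dy 0.02 dz -0.00 | x 0.6199 z 0.2251
1.43 dx -0.30 dy 0.02 dz -0.02 | x 0.6124 z 0.2246
1.37 dx -0.30 dy 0.02 dz -0.04 | x 0.6049 z 0.2237
1.31 dx -0.29 dy 0.02 dz -0.05 | x 0.5976 z 0.2223
1.25 dx -0.29 dy 0.02 dz -0.07 | x 0.5903 z 0.2205
1.19 dx -0.29 dy 0.02 dz -0.09 | x 0.5831 z 0.2183
1.13 dx -0.28 dy 0.02 dz -0.11 | x 0.5761 z 0.2156
1.07 dx -0.27 dy 0.02 dz -0.12 | x 0.5692 z 0.2125
1.01 dx -0.27 dy 0.02 dz -0.14 | x 0.5626 z 0.2090
0.95 dx -0.26 dy 0.02 dz -0.16 | x 0.5562 z 0.2052
0.89 dx -0.25 dy 0.02 dz -0.17 | x 0.5500 z 0.2009
0.83 dx -0.24 dy 0.02 dz -0.18 | x 0.5441 z 0.1963
0.77 dx -0.22 dy 0.02 dz -0.20 | x 0.5384 z 0.1913
0.71 dx -0.21 dy 0.02 dz -0.21 | x 0.5331 z 0.1860
0.65 dx -0.20 dy 0.02 dz -0.22 | x 0.5281 z 0.1804
0.59 dx -0.19 dy 0.02 dz -0.24 | x 0.5235 z 0.1745
0.53 dx -0.17 dy 0.01 dz -0.25 | x 0.5192 z 0.1684
0.47 dx -0.16 dy 0.01 dz -0.26 | x 0.5153 z 0.1620
0.41 dx -0.14 dy 0.01 dz -0.27 | x 0.5118 z 0.1553
0.35 dx -0.12 dy 0.01 dz -0.27 | x 0.5086 z 0.1485
0.29 dx -0.11 dy 0.01 dz -0.28 | x 0.5059 z 0.1415
0.26 dx -0.05 dy 0.00 dz -0.14 | x 0.5047 z 0.1379
0.23 dx -0.04 dy 0.00 dz -0.14 | x 0.5037 z 0.1343
0.2 dx -0.04 dy 0.00 dz -0.15 | x 0.5027 z 0.1307
0.17 dx -0.03 dy 0.00 dz -0.15 | x 0.5018 z 0.1271
0.14 dx -0.03 dy 0.00 dz -0.15 | x 0.5011 z 0.1234
0.11 dx -0.03 dy 0.00 dz -0.15 | x 0.5004 z 0.1197
0.08 dx -0.02 dy 0.00 dz -0.15 | x 0.4999 z 0.1160
0.05 dx -0.02 dy 0.00 dz -0.15 | x 0.4995 z 0.1122
0.02 dx -0.01 dy 0.00 dz -0.15 | x 0.4991 z 0.1085
```

```bash
python3 -m handwheel '[[[-1,-0.3,0.02,0,0],[-1,-0.3,0.02,0,0],[-1,-0.3,0.02,0,0],[-1,-0.3,0.02,0,0],[-1,-0.3,0.02,0,0],[-1,-0.3,0.02,0,0]]]'
python3 -m handwheel '[[[-1,-0.3,0.02,-0.02,0],[-1,-0.3,0.02,-0.04,0],[-1,-0.29,0.02,-0.05,0],[-1,-0.29,0.02,-0.07,0],[-1,-0.29,0.02,-0.09,0],[-1,-0.28,0.02,-0.11,0]]]'
python3 - <<'E'
from h import *
im,S=snap('scene','s5')
E
```

```text
t: 21.2
ee_pos: [0.6146, 0.1256, 0.224]
orientation: [0.001, 0.037, 0.999, 0.0]
contact_force: [3.6, 1.5, -2.0]
width: 0.0001
t: 21.95
ee_pos: [0.5699, 0.1285, 0.2143]
orientation: [0.0, 0.036, 0.999, 0.0]
contact_force: [3.0, 2.1, 0.2]
width: 0.0001
```

View pics/s5.png

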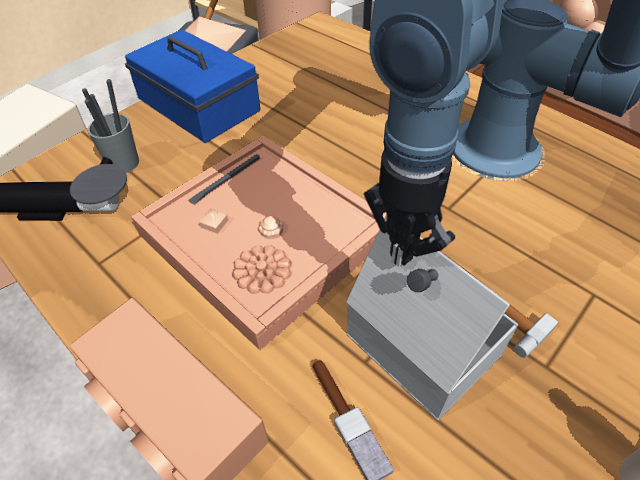

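The lid is following the fingertips with about 3 N at (395,258), clear of the knob at (420,280). I'll continue the arc.

```bash
python3 -m handwheel '[[[-1,-0.27,0.02,-0.14,0],[-1,-0.26,0.02,-0.16,0],[-1,-0.25,0.02,-0.17,0],[-1,-0.24,0.02,-0.18,0],[-1,-0.22,0.02,-0.2,0],[-1,-0.21,0.02,-0.21,0],[-1,-0.2,0.02,-0.22,0],[-1,-0.19,0.02,-0.24,0],[-1,-0.17,0.01,-0.25,0],[-1,-0.16,0.01,-0.26,0]]]'
python3 -m handwheel '[[[-1,-0.14,0.01,-0.27,0],[-1,-0.12,0.01,-0.27,0],[-1,-0.11,0.01,-0.26,0],[-1,-0.05,0,-0.15,0],[-1,-0.04,0,-0.15,0],[-1,-0.04,0,-0.15,0],[-1,-0.03,0,-0.15,0],[-1,-0.03,0,-0.15,0]]]'
```

```text
t: 23.25
ee_pos: [0.5157, 0.133, 0.163]
orientation: [-0.0, 0.036, 0.999, 0.0]
contact_force: [-0.7, 0.7, 1.0]
width: -0.0002
t: 24.25
ee_pos: [0.5021, 0.1337, 0.1246]
orientation: [-0.0, 0.036, 0.999, 0.0]
contact_force: [-1.2, 0.4, 0.2]
width: -0.0001
```

```bash
python3 -m handwheel '[[[-1,-0.02,0,-0.12,0],[-1,-0.02,0,-0.12,0],[-1,-0.02,0,-0.1,0],[-1,0,0,-0.1,0],[-1,0,0,-0.08,0]]]'
python3 -m handwheel '[[[-1,0,0,-0.06,0],[-1,0,0,-0.06,0]]]'
python3 - <<'E'
from h import *
im,S=snap('scene','s6')
a=S.reshape(-1,3); m=np.zeros((480,640),np.uint8)
b=a[(a[:,0]>.49)&(a[:,0]<.6)&(a[:,1]>.2)&(a[:,1]<.26)&(a[:,2]>.08)]
k=np.linalg.lstsq(np.c_[b[:,:2],np.ones(len(b))],b[:,2],rcond=None)[0]; print(len(b),'lid plane',k.round(4),'z near/far',k@[.465,.23,1],k@[.61,.23,1])
E
```

```text
t: 24.88
ee_pos: [0.5005, 0.1336, 0.1116]
orientation: [-0.0, 0.037, 0.999, -0.0]
contact_force: [-1.1, 0.7, 1.1]
width: 0.0001
t: 25.12
ee_pos: [0.5005, 0.1336, 0.1087]
orientation: [-0.0, 0.037, 0.999, -0.0]
contact_force: [-1.3, -0.4, 1.2]
width: -0.0001
2813 lid plane [-1.700e-02 -1.000e-04  1.174e-01] z near/far 0.10944167286154413 0.10697507153214558
```

```bash
python3 -m handwheel '[[[-1,0,0,-0.05,0],[-1,0,0,-0.05,0],[-1,0,0,0,0]]]'; python3 -m handwheel '[[[-1,0,0,-0.04,0],[-1,0,0,-0.02,0],[-1,0,0,0,0]]]'
```

```text
t: 25.55
ee_pos: [0.5006, 0.1336, 0.1065]
orientation: [0.0, 0.036, 0.999, -0.0]
contact_force: [-1.7, -1.2, 3.2]
width: 0.0002
t: 25.92
ee_pos: [0.5006, 0.1336, 0.1064]
orientation: [0.0, 0.036, 0.999, -0.0]
contact_force: [-4.8, -0.7, 14.0]
width: 0.0002
```

The z reading has stopped at 0.1064 with 14 N of force, so the lid is on its stop. I'll retract and check.

```bash
python3 -m handwheel '[[[-1,0,0,0.1,0],[-1,0,0,0.4,0],[-1,0,0,1,0],[-1,0,0,1,0],[-1,0,0,1,0],[-1,0,0,1,0],[-1,-0.5,-0.9,0.5,0],[-1,-0.5,-0.9,0,0],[-1,-0.5,-0.9,0,0],[-1,-0.5,-0.9,0,0],[-1,-0.5,-0.9,0,0],[-1,0,0,0,0],[-1,0,0,0,0],[-1,0,0,0,0]]]'
python3 - <<'E'
from h import *
im,S=snap('scene','s7'); t,W=snap('top','t7')
cv2.imwrite('pics/both7.png',np.hstack([cv2.resize(im,(400,300)),cv2.resize(t,(400,300))]))
for n,S in(('s',S),('t',W)):
    a=S.reshape(-1,3); b=a[(a[:,0]>.48)&(a[:,0]<.6)&(a[:,1]>.205)&(a[:,1]<.265)&(a[:,2]>.08)]
    k=np.linalg.lstsq(np.c_[b[:,:2],np.ones(len(b))],b[:,2],rcond=None)[0]; print(n,len(b),k.round(4),k@[.465,.23,1],k@[.61,.23,1])
W0=np.load('pics/top0_w.npy').reshape(-1,3); W=W.reshape(-1,3)
for n,c in dict(stud=(.617,-.253),boss=(.555,-.161)).items():
    for X in(W0,W):
        q=X[(X[:,2]>.053)&(X[:,2]<.085)&(np.hypot(*(X[:,:2]-c).T)<.035)]; print(n,len(q),q.mean(0).round(4))
E
```

```text
t: 27.68
ee_pos: [0.4386, 0.0218, 0.2299]
orientation: [0.0, 0.036, 0.999, 0.0]
contact_force: [-0.6, -0.8, 0.2]
width: 0.0
s 3010 [ 0.0009 -0.0041  0.1072] 0.10665941784907529 0.10678454884155145
t 1338 [-0.002  -0.0007  0.1065] 0.10536781060234218 0.10507724933819405
stud 369 [ 0.6161 -0.2513  0.0646]
stud 364 [ 0.6161 -0.2513  0.0647]
boss 368 [ 0.5545 -0.1599  0.0641]
boss 369 [ 0.5545 -0.1597  0.0642]
```

View pics/both7.png

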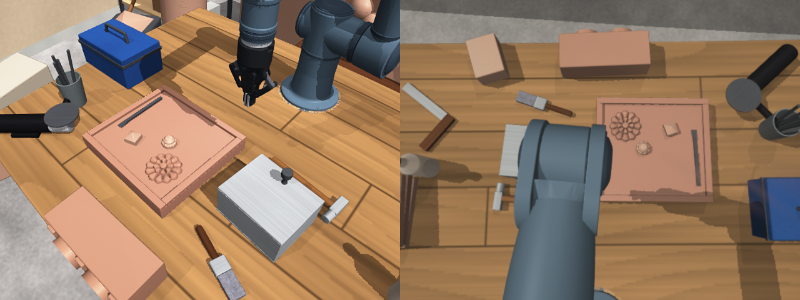

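The lid is flat on the bin and level within about 0.002 rad in both views. The offcuts are off the panel, and the boss, stud, chisel, hammer and brush are where they were. I'll hand in the job.

```bash
python3 -c "
from workcell import r
print(r.close_job(), r.get_state()['t'])"
```

```text
the job is handed in; nothing more can be done
the job is handed in; nothing more can be done
```

Both offcuts are in the bin and the lid is fully shut; I handed the job in at about 28 s of the 69 s allowed.

- **Offcuts:** I gripped each one by its long sides and released it low inside the bin. A picture before closing showed both lying in the bin.
- **Lid:** I pushed it round in a slow arc with shut fingers from behind. It moved with about 4 N, then came to rest on its stop at 14 N. After I backed off, both cameras showed it level to within about 0.002 rad, at the expected height of about 106 mm.
- **Left in place:** The stud and boss measured within 0.3 mm of where they started. I checked the chisel, hammer and brush by eye only, and they look unmoved. In the last top view the arm hid part of the hammer, but the scene view showed it in place.

No check failed. The only disagreement was in two early wrist-camera readings, before I had moved above each piece. One put the flake's angle at 21° against 8° from the top camera, and a closer look settled it at 8°. The other was a few millimetres' difference in the bin's position.

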